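Open the belt guard and hold the idler arm wound back

ROBOT

A 6-joint arm with a two-finger parallel gripper is mounted at the origin on the work surface. World frame = base frame: x ahead of the robot, y to its left, z up, the work surface at z = 0. Lengths are in m, angles in rad, forces in N, time in s.
With the tool pointing down it reaches from about 0.375 to 0.9 m from the base axis. Payload 3.1 kg.
Tool frame: the origin (TCP) lies midway between the tips of the shut fingers; the grasp point (between the pads) lies grip_point_offset behind it (grip_point_offset is the distance from the TCP to the grasp point, in m); y points along the fingers, z is the direction in which the jaws open and shut, and the axes are right-handed (so a half turn about y gives the same grasp; the last joint's range is limited). The gripper opens to 87 mm and grips with 3 to 60 N. Pads are 19 mm wide; open, the fingers measure 117 mm over their backs; the gripper's body (75 mm by 190 mm) begins 51 mm behind the grasp point.
Start: joints at [1.083, 0.527, 1.433, -0, 1.181, -0.178], TCP at [0.19, 0.595, 0.223] pointing down, gripper open.
Joint ranges: [-3.08, 3.08], [-0.75, 2.2], [0.22, 2.44], [-1.43, 4.57], [0, 2.65], [-2.85, 2.85]. Speed limits (rad/s): [2.79, 2.79, 3.14, 3.14, 3.14, 3.14].

INTERFACE

Orientations are given as a unit quaternion [x, y, z, w].
In Python, from rig import * gives the robot as it stands.
- The arm moves only by the tool jog_arm, never from a script. Its argument "increments" is a list that holds one entry, the list of rows, each a list of 7 numbers: the turn, a rotation vector about the world's x, y, z in degrees, then the shift along the world's x, y, z in m, then the closure, from -1 (fully open) to 1 (shut), so that 0 is half open. In form: [[[rx, ry, rz, x, y, z, jaw], ...]]. A call has 1 to 8 rows; each row is the pose to reach, as a shift and turn from the pose measured when the call began; what a row does not reach only later rows make up. A row lasts 1/10 s, in which the tool goes at most 50 mm and 8.59 degrees, less where a joint would pass 70% of its speed; a pose out of reach is approached as far as the arm can. A call with a gripper value outside its range is refused whole. The fingers move at their own pace and stop on an object; "squeeze" is the grip in N (left out, the last holds). Time passes only in rows, so rows that repeat a pose let the fingers close. It gives the time, the measured TCP pose, the force and the opening at its end, in the units of the state.
- get_obs(): the state, without advancing time (a new reading comes with each control period).
- camera(name): name is "scene" or "top" or "wrist"; returns the picture (480x640x3 uint8, red, green, blue); there is no depth.
- camera_info(name): a dict with "K" (3x3 intrinsics, pixels), "R" (3x3) and "t" (3): a world point X has camera coordinates R X + t. Camera axes: x right, y down, z forward; pixel columns grow to the right and rows downward; lengths in m; the calibration is good to about 2 mm. A picture is of the moment at which its call begins: read the wrist's pose just before it. camera_info takes no time and is no camera call; for the wrist camera it gives the pose at the moment of the call.
- hand_in(): hands the job in, once; it reports no verdict.
The state is a dict: "time": time; "q": joint angles; "joint_velocities": joint speeds; "joint_torque": joint torques, N m; "position": TCP position; "tool_rot": TCP orientation; "ft_force": force on the tool from outside, world axes, zero at the start; "moment": the same for the moment, N m; "grip_width": finger opening in m.
Only numpy, scipy, OpenCV 4.12 (cv2) and the standard library are available. Lean on these libraries where they do the work, as an engineer would, in place of code of your own. Each camera call takes 0.05 s, during which the arm holds its last target.

TASK

A new belt is about to go on the bench sander: raise the yellow guard on its drive housing to about 75 degrees from closed and let go, so that its stiff hinge keeps it there. Then, inside the housing, swing the red spring-loaded idler arm by its orange knob all the way over to its stop and finish holding it there against the spring, still holding when the program ends. Leave the turned balls, chisels and mallet where they are.

Things in the scene. Friction and masses are not known exactly. Their poses are not given: they have to be found in the camera images.
- drive: Fixed drive housing, 190 (x) x 500 (y) x 80 high; origin: centre of its underside, on the table. x to the back (away from robot), y to its left, z up. Middle 300 mm of y: open-topped grey box, walls 5, under the guard. Green closed ends: right (-y) with motor, 96 across, at x +40, y -200, top at 190; left with a disc, top at 102. Two pulleys inside at x +45, y +-105, 68 across, 68 high.
- guard (a joint): Angle of the guard (rad): 0 closed and level, grows as the front edge is raised; wanted about 1.31 (75 degrees). The hinge is stiff: the guard stays where it is left at any angle; moving it takes about 4 to 8 N at the bar. It starts closed or a little open (up to 0.3).
- guard_hinge (a point): Middle of the guard's hinge line, which runs along the drive's y over the housing's far rim (drive x +95, height 84). The guard is a yellow frame with a clear pane, 296 wide, 8 thick, reaching 195 mm forward from the hinge when closed.
- guard_bar (a point): Middle of the guard's handle: straight steel bar, 12 mm thick, 100 long, parallel to the hinge, in the guard's plane, 240 mm from the hinge line (circles about it) and 45 mm off the guard's front edge, to which 10 mm rods at the bar's two ends join it. With the guard closed it stands in front of the housing at height 84.
- idler (a joint): Angle of the red idler arm (rad): 0 at rest (spring holds it there), 0.9 at its stop; must be at the stop, more than 0.84. It grows as the knob is swung towards the drive's +y (left), that is clockwise from above. A spring pulls it back, with about 3 N at the knob at rest, 8 N at the stop; released, it returns.
- idler_pivot (a point): On the idler arm's upright pivot axis (drive x +35, y 0), at the knob's mid height (55).
- idler_knob (a point): Centre (height 55) of the upright orange knob on the arm's end: round, 18 thick, from 30 to 72 above the table, 100 from the pivot axis. At rest at drive x -55, y -43; at the stop x -55, y +43; between, it bulges to x -65. The red arm below it has its top at 30 and half-way a white roller, 40 across, top at 47. The box around and in front of the knob is empty.
- ball_striped: Turned wooden ball, dark with orange bands, 72 mm across, small flat foot; loose, to the left in front of the housing. Origin at its underside. Leave it.
- ball_pale: Pale wooden ball, 76 mm across, small flat foot; loose, to the right in front of the housing. Origin at its underside. Leave it.
- ball_brown: Brown wooden ball with dark bands, 72 mm across, loose, on the left of the bench. Origin at its underside. Leave it.
- chisel_blue: Chisel with blue handle, 245 long, 26 high, lying loose on the left. Origin under the front end of the handle. Leave it.
- chisel_red: Chisel with red handle, 245 long, 26 high, lying loose on the right. Origin under the front end of the handle. Leave it.
- mallet: Dark wooden mallet, standing on its head, 80 mm across and 218 high, on the left. Origin at its underside. Leave it.

How it is judged:
On the way:
1. the guard stands 65 to 85 degrees open, by itself, not touched by the robot (value of joint guard between 1.134 and 1.484 rad and contact force between each of the arm, the fingers and guard below 0.1 N), for 0.3 s.
At the end, for the whole second after the job is handed in: The guard stands 65 to 85 degrees open (1.134 to 1.484 rad), and the fingers hold the idler arm against its spring at its stop (joint above 0.84 of 0.9 rad, more than 2 N of contact between fingers and arm), through the last second (value of joint guard between 1.134 and 1.484 rad and value of joint idler above 0.84 rad and contact force between the fingers and idler above 2 N); the arm keeps its last pose, push and grip.
It fails at once if a ball, chisel or the mallet is pushed more than 30 mm away (distance of any of ball_striped, ball_pale, ball_brown, chisel_blue, chisel_red, mallet from where it was at the start of the episode above 0.03 m).
It also fails if it takes over 51 s, if anything falls off the work surface, if the arm or the gripper's body presses on something with over 40 N, if the wrist force passes 120 N, or if a joint passes its speed limit or range.

## Working session

There is one attempt and no reset: what is moved stays moved. The work goes in short steps, Python scripts to look and compute and a tool call to move; the robot and the scene stay as the last step left them, time stands still between calls to the robot, and variables do not carry over. Pictures are saved under pics/ and viewed, and the job is handed in when it is done.

Besides the shell and the picture viewer there is one more tool, called after "Emit:" as a command line: name --argument value ..., lists and objects as JSON in quotes. jog_arm: Moves the arm, as the interface text tells. Its arguments: {"type":"object","properties":{"increments":{"type":"array","items":{"type":"array","items":{"type":"array","items":{"type":"number"}}}},"squeeze":{"type":"number"}},"required":["increments"]}

```bash
ls; mkdir -p pics; python3 - <<'E'
from rig import *
import cv2
o=get_obs();print({k:o[k] for k in o})
for n in("scene","top","wrist"):
    i=camera_info(n);print(n,i)
    cv2.imwrite(f"pics/{n}0.png",camera(n)[:,:,::-1])
E
```

```text
pics
{'time': 0.0, 'q': array([ 1.08352606e+00,  5.28452416e-01,  1.43389203e+00,  3.97803028e-06,
        1.18136344e+00, -1.78505009e-01]), 'joint_velocities': array([-0.00052833, -0.00048822, -0.00095979, -0.00019578,  0.00116052,
        0.00105737]), 'joint_torque': array([-5.08240137e-04, -4.40038919e+01, -1.76590616e+01,  6.30507711e-02,
        5.83431136e-02, -1.88782205e-04]), 'position': array([0.18955909, 0.59480768, 0.22158333]), 'tool_rot': array([ 0.69940281, -0.10897795,  0.10848674, -0.69799007]), 'ft_force': array([ 0.97501478, -0.47090034,  0.29706093]), 'moment': array([0.01656745, 0.02898279, 0.0556867 ]), 'grip_width': 0.08744477848332777}
scene {'K': array([[607.3598696 ,   0.        , 316.62079121],
       [  0.        , 607.3598696 , 241.7845263 ],
       [  0.        ,   0.        ,   1.        ]]), 'R': array([[ 0.66912621,  0.74313199, -0.00499554],
       [ 0.58139772, -0.52766166, -0.61931403],
       [-0.46286802,  0.41149485, -0.78512749]]), 't': array([-0.40607908, -0.23432059,  2.28674545])}
top {'K': array([[566.18407722,   0.        , 310.83386174],
       [  0.        , 566.18407722, 236.8883862 ],
       [  0.        ,   0.        ,   1.        ]]), 'R': array([[-0.01371097, -0.99965022, -0.02261529],
       [-0.99276018,  0.01630865, -0.11900108],
       [ 0.11932828,  0.02081994, -0.99263654]]), 't': array([0.06870726, 0.52942034, 1.62944745])}
wrist {'K': array([[367.68897185,   0.        , 320.95360117],
       [  0.        , 367.68897185, 236.15864431],
       [  0.        ,   0.        ,   1.        ]]), 'R': array([[ 0.30189131,  0.95333796, -0.00289255],
       [ 0.91068152, -0.28748327,  0.29666907],
       [ 0.28199432, -0.092196  , -0.95497597]]), 't': array([-0.62447633, -0.03704098,  0.39163911])}
```

View pics/scene0.png

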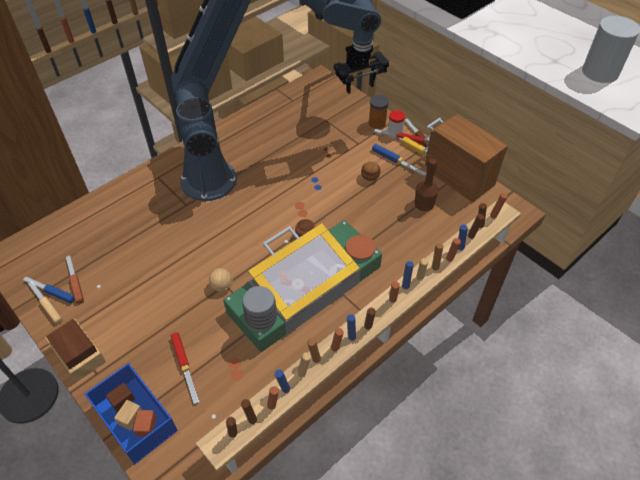

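View pics/top0.png

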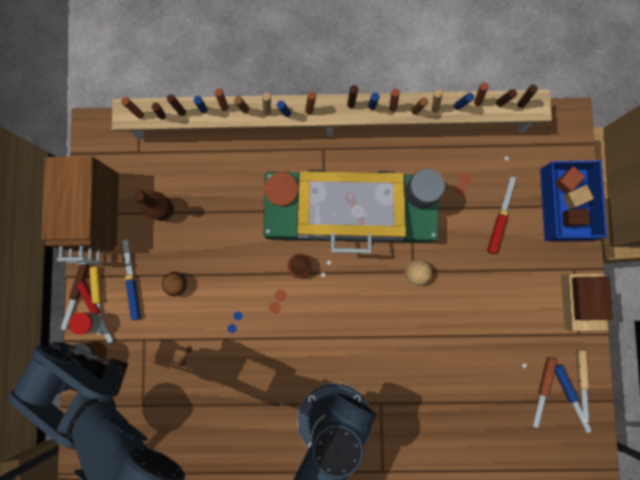

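View pics/wrist0.png

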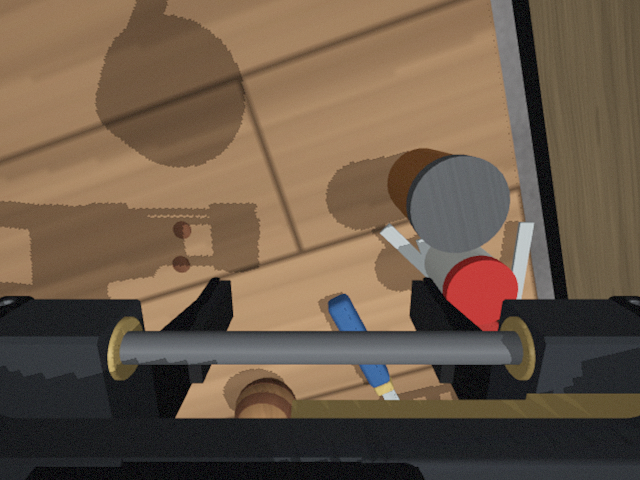

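The top view shows the drive with the guard at about (351,205) and its bar at about (351,245). The striped ball is at (302,265) and the pale ball at (419,272). Next I measure.

```bash
cat > h.py <<'E'
from rig import *
import numpy as np, cv2
def ray(n,px,info=None):
    i=info or camera_info(n);K,R,t=map(np.array,(i["K"],i["R"],i["t"]))
    c=-R.T@t; d=R.T@np.linalg.inv(K)@np.array([px[0],px[1],1.]); return c,d/np.linalg.norm(d)
def onz(n,px,z,info=None):
    c,d=ray(n,px,info); return c+d*(z-c[2])/d[2]
def proj(n,X,info=None):
    i=info or camera_info(n); p=np.array(i["K"])@(np.array(i["R"])@np.array(X)+i["t"]); return p[:2]/p[2]
E
python3 - <<'E'
from h import *
for n,b in(("top",(250,160,450,290)),("scene",(210,200,390,360))):
    im=cv2.imread(f"pics/{n}0.png"); x0,y0,x1,y1=b
    cv2.imwrite(f"pics/{n}0z.png",cv2.resize(im[y0:y1,x0:x1],None,fx=4,fy=4 if n=="top" else 3.5,interpolation=cv2.INTER_CUBIC))
    hsv=cv2.cvtColor(im,cv2.COLOR_BGR2HSV)
    for nm,lo,hi in(("green",(50,80,30),(90,255,255)),("yellow",(20,150,100),(32,255,255))):
        m=cv2.inRange(hsv,lo,hi); k=np.zeros_like(m);k[y0:y1,x0:x1]=m[y0:y1,x0:x1]
        pts=cv2.findNonZero(k); r=cv2.minAreaRect(pts); 
        print(n,nm,len(pts),r,cv2.boxPoints(r).round(1).tolist())
print("cam",ray("top",(0,0))[0],ray("scene",(0,0))[0])
E
```

```text
top green 2261 ((350.98077392578125, 207.0638885498047), (173.28163146972656, 64.68515014648438), 1.22757887840271) [[263.70001220703125, 237.5], [265.1000061035156, 172.89999389648438], [438.29998779296875, 176.60000610351562], [436.8999938964844, 241.3000030517578]]
top yellow 2705 ((351.68536376953125, 203.47142028808594), (107.9744873046875, 63.028587341308594), 1.2453643083572388) [[297.0, 233.8000030517578], [298.3999938964844, 170.8000030517578], [406.29998779296875, 173.10000610351562], [405.0, 236.1999969482422]]
scene green 949 ((302.5384521484375, 278.80767822265625), (53.528564453125, 157.53485107421875), 56.30992889404297) [[222.1999969482422, 300.20001220703125], [353.20001220703125, 212.8000030517578], [382.8999938964844, 257.3999938964844], [251.8000030517578, 344.79998779296875]]
scene yellow 2142 ((303.2215270996094, 269.2449951171875), (62.0977783203125, 92.49128723144531), 55.00797653198242) [[247.5, 270.29998779296875], [323.29998779296875, 217.3000030517578], [358.8999938964844, 268.20001220703125], [283.1000061035156, 321.20001220703125]]
cam [0.33209031 0.02612409 1.6820045 ] [ 1.46641295 -0.76285562  1.64824012]
```

```bash
sleep 1
```

```text
(no output)
```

View pics/top0z.png

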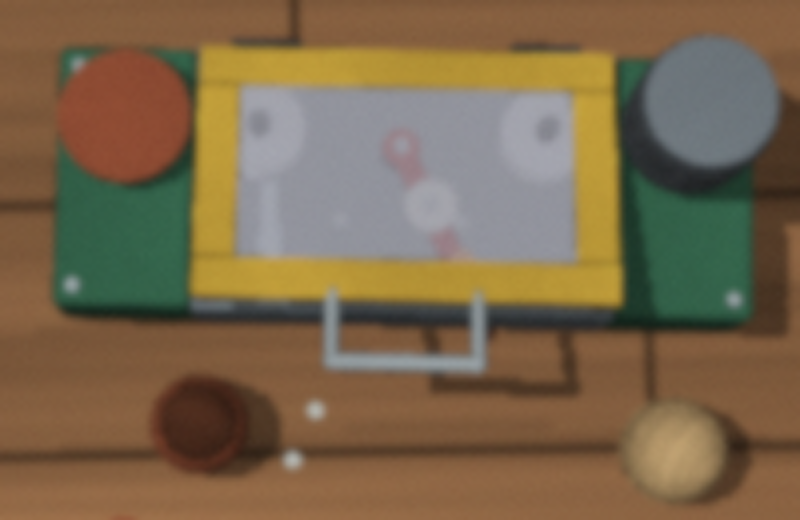

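View pics/scene0z.png

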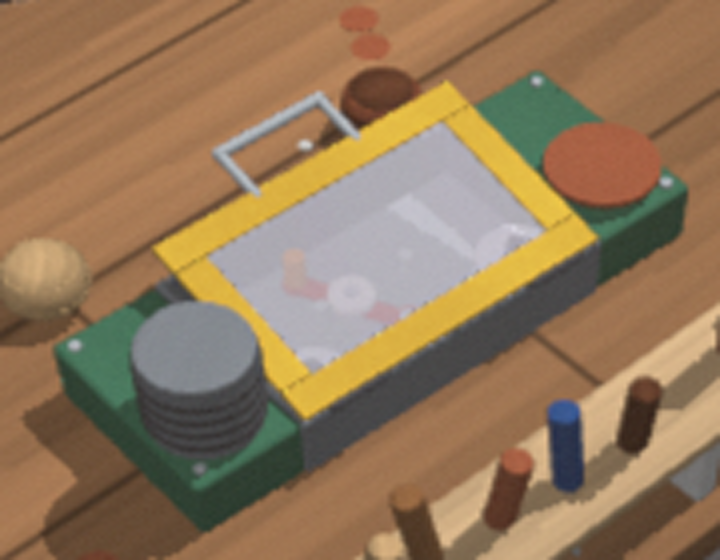

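```bash
python3 - <<'E'
from h import *
T=lambda x,y:onz("top",(250+x/4,160+y/4),.08)
S=lambda x,y,z=.08:onz("scene",(210+x/4,200+y/3.5),z)
for p in[(62,48),(55,303),(752,317),(615,55)]:print("T",p,T(*p).round(4))
for p in[(537,73),(687,190),(57,350),(205,527)]:print("S",p,S(*p).round(4))
# bar ends by two-view
def tri(a,b):
    A=[];B=[]
    for n,p in(("top",(250+a[0]/4,160+a[1]/4)),("scene",(210+b[0]/4,200+b[1]/3.5))):
        c,d=ray(n,p);P=np.eye(3)-np.outer(d,d);A.append(P);B.append(P@c)
    x=np.linalg.lstsq(np.vstack(A),np.hstack(B),rcond=None)[0];r=np.linalg.norm(np.vstack(A)@x-np.hstack(B));return x.round(4),r.round(4)
print("bar L",tri((330,361),(321,97)),"R",tri((480,365),(218,152)))
print("guard FL",tri((190,297),(447,84)),"FR",tri((622,305),(157,250)),"BL",tri((203,46),(597,240)),"BR",tri((614,54),(307,417)))
print("striped",onz("top",(300,265),.036)," pale",onz("top",(419,272.5),.038))
E
```

```text
T (62, 48) [0.716  0.1884 0.08  ]
T (55, 303) [0.5302 0.1942 0.08  ]
T (752, 317) [ 0.512  -0.3007  0.08  ]
T (615, 55) [ 0.7033 -0.2102  0.08  ]
S (537, 73) [0.5377 0.1885 0.08  ]
S (687, 190) [0.7217 0.1806 0.08  ]
S (57, 350) [ 0.5205 -0.3021  0.08  ]
S (205, 527) [ 0.7314 -0.3264  0.08  ]
bar L (array([4.797e-01, 4.000e-04, 1.445e-01]), np.float64(0.0011)) R (array([ 0.4751, -0.1016,  0.1458]), np.float64(0.0007))
guard FL (array([0.5268, 0.0955, 0.1285]), np.float64(0.0)) FR (array([ 0.5174, -0.1998,  0.1306]), np.float64(0.0034)) BL (array([0.7148, 0.0859, 0.0824]), np.float64(0.0005)) BR (array([ 0.7032, -0.2075,  0.0866]), np.float64(0.0018))
striped [0.44802177 0.0933386  0.036     ]  pale [ 0.42091041 -0.25069935  0.038     ]
```

```bash
python3 - <<'E'
from h import *
import rig
from scipy.spatial.transform import Rotation as Ro
print([n for n in dir(rig) if n[0]!='_'], getattr(rig,'grip_point_offset',None))
print(Ro.from_quat(get_obs()["tool_rot"]).as_matrix().round(3))
E
```

```text
['Unreachable', 'camera', 'camera_info', 'get_obs', 'grip_point_offset', 'hand_in'] 0.0187
[[ 0.953 -0.001  0.304]
 [-0.304 -0.001  0.953]
 [-0.    -1.    -0.002]]
```

Emit:
jog_arm --increments '[[[0, 0, -4.6, 0.015, -0.04, 0.02, 0.05], [0, 0, -9.2, 0.03, -0.08, 0.04, 0.05], [0, 0, -13.8, 0.05, -0.12, 0.06, 0.05], [0, 0, -18.4, 0.065, -0.16, 0.08, 0.05], [0, 0, -23, 0.085, -0.2, 0.09, 0.05], [0, 0, -27.6, 0.105, -0.24, 0.09, 0.05], [0, 0, -32.2, 0.125, -0.28, 0.09, 0.05], [0, 0, -37, 0.145, -0.32, 0.09, 0.05]]]' --squeeze 30

```text
time: 0.95
position: [0.3349, 0.2733, 0.3119]
tool_rot: [0.628, -0.326, 0.325, -0.627]
ft_force: [0.2, -0.6, 0.3]
grip_width: 0.0422
```

Emit:
jog_arm --increments '[[[0, 0, -4.7, 0.018, -0.041, 0, 0.05], [0, 0, -9.4, 0.036, -0.082, 0, 0.05], [0, 0, -14, 0.054, -0.123, 0, 0.05], [0, 0, -18.7, 0.071, -0.164, -0.01, 0.05], [0, 0, -23.4, 0.089, -0.205, -0.02, 0.05], [0, 0, -28, 0.107, -0.246, -0.04, 0.05], [0, 0, -32.7, 0.125, -0.287, -0.05, 0.05], [0, 0, -37.4, 0.141, -0.326, -0.06, 0.05]]]'

```text
time: 1.75
position: [0.4762, -0.0547, 0.2512]
tool_rot: [-0.489, 0.511, -0.51, 0.489]
ft_force: [0.5, 0.0, 0.2]
grip_width: 0.0412
```

```bash
python3 - <<'E'
from h import *
for n in("wrist","top"): cv2.imwrite(f"pics/{n}1.png",camera(n)[:,:,::-1])
print(get_obs()["position"],proj("wrist",(.4775,-.0506,.145)), proj("wrist",(.4797,.0004,.1445)),proj("wrist",(.4751,-.1016,.1458)))
np.save("w1.npy",camera_info("wrist"),allow_pickle=True)
E
```

```text
[ 0.47794061 -0.05737905  0.25066186] [319.790541   226.57713299] [319.67595901 157.69575715] [319.64035188 288.64726861]
```

View pics/wrist1.png

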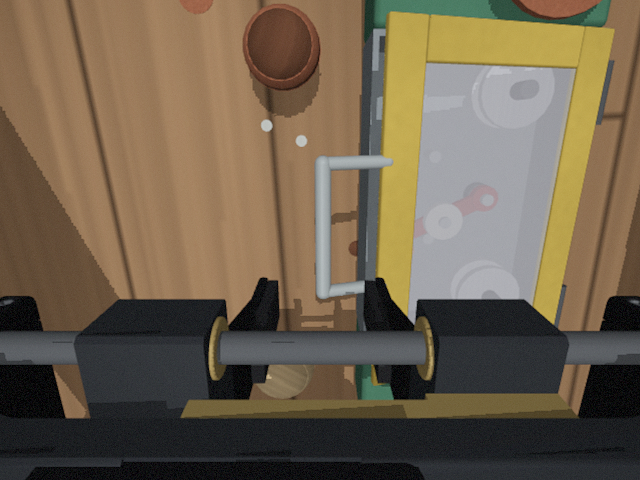

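The wrist view shows the bar centred at about (323,226), between the two finger columns at (265,...) and (378,...). That agrees with my triangulation to about 2 mm, so I'm descending.

Emit:
jog_arm --increments '[[[0, 0, 0, 0, 0, -0.03, 0.05], [0, 0, 0, 0, 0, -0.06, 0.05], [0, 0, 0, 0, 0, -0.09, 0.05], [0, 0, 0, 0, 0, -0.115, 0.05], [0, 0, 0, 0, 0, -0.125, 0.05], [0, 0, 0, 0, 0, -0.125, 0.05]]]'

```text
time: 2.45
position: [0.4769, -0.0566, 0.1247]
tool_rot: [-0.49, 0.512, -0.51, 0.487]
ft_force: [-0.5, 0.2, 0.1]
grip_width: 0.0412
```

```bash
python3 - <<'E'
from h import *
for n in("wrist",): cv2.imwrite(f"pics/{n}2.png",camera(n)[:,:,::-1])
o=get_obs();print(o["position"],o["ft_force"])
E
```

```text
[ 0.47783114 -0.05698972  0.12573065] [-0.60169734 -0.42793641  0.7302322 ]
```

View pics/wrist2.png

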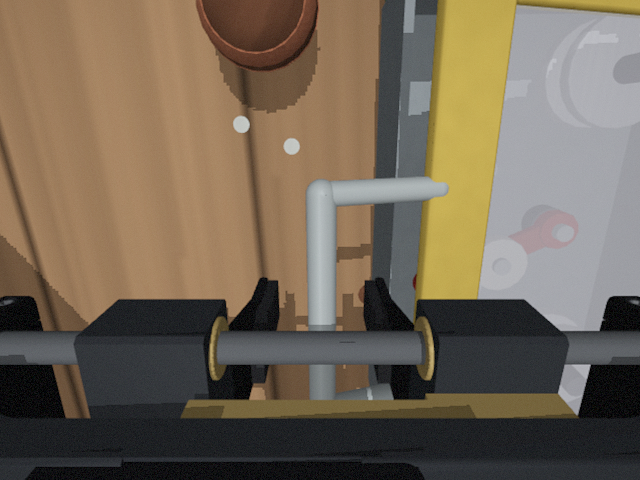

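The bar (column ≈321) runs between the fingers (≈265 and ≈377). Next I close on it.

Emit:
jog_arm --increments '[[[0, 0, 0, 0, 0, 0, 1], [0, 0, 0, 0, 0, 0, 1], [0, 0, 0, 0, 0, 0, 1], [0, 0, 0, 0, 0, 0, 1], [0, 0, 0, 0, 0, 0, 1]]]' --squeeze 30

```text
time: 3.0
position: [0.4772, -0.057, 0.126]
tool_rot: [-0.49, 0.511, -0.511, 0.488]
ft_force: [0.0, -0.5, 2.3]
grip_width: 0.0107
```

```bash
python3 - <<'E'
import numpy as np
p0=np.array([.477,.126]);hx=.7092;hz=.084
for k in range(1,17):
    th=14.65+(76-14.65)*k/16; f=35*k/16
    t,r=np.radians(th),np.radians(f)
    x=hx-.24*np.cos(t)+.0187*np.sin(r);z=hz+.24*np.sin(t)-.0187*np.cos(r)
    print(k,round(th,1),round(-.037*f,1),-f,round(x-p0[0],4),round(-.037*(x-p0[0]),4),round(z-p0[1],4))
E
```

```text
1 18.5 -0.1 -2.1875 0.0053 -0.0002 0.0154
2 22.3 -0.2 -4.375 0.0116 -0.0004 0.0305
3 26.2 -0.2 -6.5625 0.0189 -0.0007 0.0452
4 30.0 -0.3 -8.75 0.0272 -0.001 0.0595
5 33.8 -0.4 -10.9375 0.0364 -0.0013 0.0732
6 37.7 -0.5 -13.125 0.0464 -0.0017 0.0864
7 41.5 -0.6 -15.3125 0.0574 -0.0021 0.099
8 45.3 -0.6 -17.5 0.0691 -0.0026 0.1108
9 49.2 -0.7 -19.6875 0.0816 -0.003 0.122
10 53.0 -0.8 -21.875 0.0947 -0.0035 0.1323
11 56.8 -0.9 -24.0625 0.1085 -0.004 0.1418
12 60.7 -1.0 -26.25 0.1229 -0.0045 0.1504
13 64.5 -1.1 -28.4375 0.1378 -0.0051 0.1582
14 68.3 -1.1 -30.625 0.1531 -0.0057 0.1649
15 72.2 -1.2 -32.8125 0.1688 -0.0062 0.1708
16 76.0 -1.3 -35.0 0.1849 -0.0068 0.1756
```

Emit:
jog_arm --increments '[[[0, -2, 0, 0.005, 0, 0.015, 1], [0, -4, 0, 0.0115, -0.0005, 0.0305, 1], [0, -6.5, 0, 0.019, -0.0005, 0.045, 1], [0, -9, 0, 0.027, -0.001, 0.0595, 1], [0, -11, 0, 0.0365, -0.0015, 0.073, 1], [0, -13, 0, 0.0465, -0.0015, 0.0865, 1], [-0.5, -15, 0, 0.0575, -0.002, 0.099, 1], [-0.5, -17.5, 0, 0.069, -0.0025, 0.111, 1]]]'

```text
time: 3.8
position: [0.5487, -0.0599, 0.2363]
tool_rot: [0.407, -0.428, 0.583, -0.558]
ft_force: [19.6, -0.7, -29.9]
grip_width: 0.0106
```

```bash
python3 - <<'E'
from h import *
for n in("scene","wrist"): cv2.imwrite(f"pics/{n}3.png",camera(n)[:,:,::-1])
o=get_obs();print(o["position"],o["ft_force"],o["grip_width"])
im=cv2.imread("pics/scene3.png")[120:380,150:430];cv2.imwrite("pics/scene3z.png",cv2.resize(im,None,fx=2.2,fy=2.2,interpolation=2))
E
```

```text
[ 0.55042483 -0.0600079   0.23782819] [ 15.0918651    1.57169113 -13.47311218] 0.010256731654840564
```

View pics/scene3z.png

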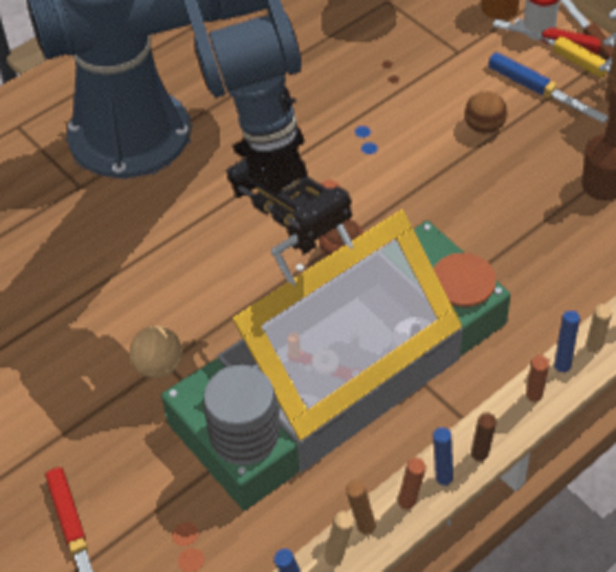

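View pics/wrist3.png

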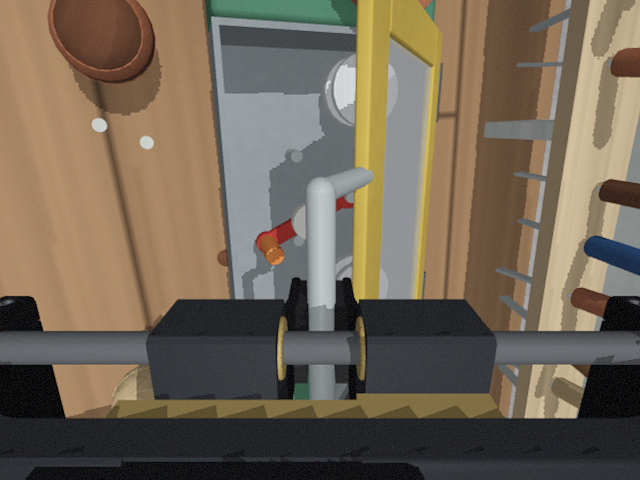

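```bash
python3 - <<'E'
import numpy as np
p0=np.array([.5504,.2378]);hx=.7124;hz=.084
for k in range(1,9):
    th=45.7+(76-45.7)*k/8; f=17.5+17.5*k/8
    t,r=np.radians(th),np.radians(f)
    x=hx-.24*np.cos(t)+.0187*np.sin(r);z=hz+.24*np.sin(t)-.0187*np.cos(r)
    print(k,round(th,1),17.5-f,round(x-p0[0],4),round(-.037*(x-p0[0]),4),round(z-p0[1],4))
E
```

```text
1 49.5 -2.1875 0.0124 -0.0005 0.0111
2 53.3 -4.375 0.0255 -0.0009 0.0212
3 57.1 -6.5625 0.0391 -0.0014 0.0305
4 60.9 -8.75 0.0534 -0.002 0.039
5 64.6 -10.9375 0.0681 -0.0025 0.0466
6 68.4 -13.125 0.0833 -0.0031 0.0533
7 72.2 -15.3125 0.0988 -0.0037 0.059
8 76.0 -17.5 0.1147 -0.0042 0.0638
```

Emit:
jog_arm --increments '[[[0, -2, 0, 0.0125, -0.0005, 0.011, 1], [0, -4.5, 0, 0.0255, -0.001, 0.021, 1], [0, -6.5, 0, 0.039, -0.0015, 0.0305, 1], [0, -9, 0, 0.0535, -0.002, 0.039, 1], [0, -11, 0, 0.068, -0.0025, 0.0465, 1], [0, -13, 0, 0.083, -0.003, 0.0535, 1], [-0.5, -15.5, 0, 0.099, -0.0035, 0.059, 1], [-0.5, -17.5, 0, 0.1145, -0.004, 0.064, 1]]]'

```text
time: 4.7
position: [0.6651, -0.0642, 0.3033]
tool_rot: [0.314, -0.333, 0.641, -0.616]
ft_force: [-4.4, -3.9, -4.2]
grip_width: 0.0111
```

Emit:
jog_arm --increments '[[[0, 0, 0, 0, 0, 0, 1]]]'

```text
time: 4.8
position: [0.6661, -0.0643, 0.3037]
tool_rot: [0.313, -0.333, 0.642, -0.616]
ft_force: [4.8, -2.0, -13.0]
grip_width: 0.0113
```

```bash
python3 - <<'E'
from h import *
for n in("scene","wrist"): cv2.imwrite(f"pics/{n}4.png",camera(n)[:,:,::-1])
o=get_obs();print(o["position"],o["tool_rot"],o["ft_force"],o["grip_width"])
from scipy.spatial.transform import Rotation as Ro
b=o["position"]-.0187*Ro.from_quat(o["tool_rot"]).as_matrix()[:,1]; print(b,np.degrees(np.arctan2(b[2]-.084,.7124-b[0])))
im=cv2.imread("pics/scene4.png")[120:380,150:430];cv2.imwrite("pics/scene4z.png",cv2.resize(im,None,fx=2.2,fy=2.2,interpolation=2))
E
```

```text
[ 0.66574827 -0.06430632  0.30359816] [ 0.31307448 -0.33269499  0.64165604 -0.61609735] [ 4.80817902 -0.19651355 -8.43159498] 0.010773894539250426
[ 0.65485872 -0.06394211  0.31879603] 76.2299580807421
```

View pics/scene4z.png

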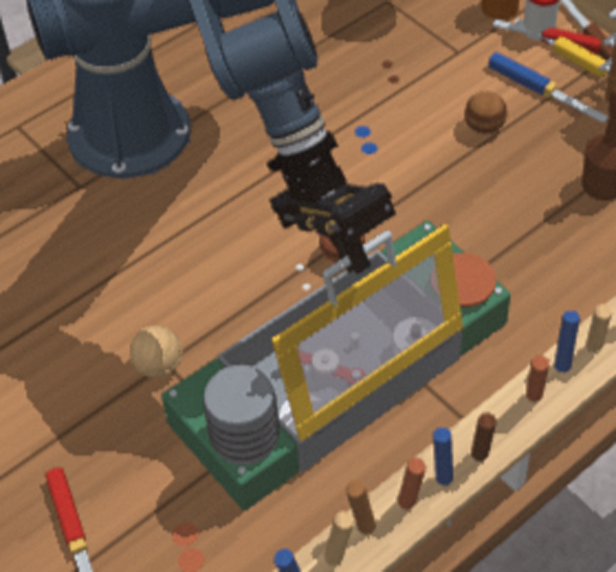

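View pics/wrist4.png

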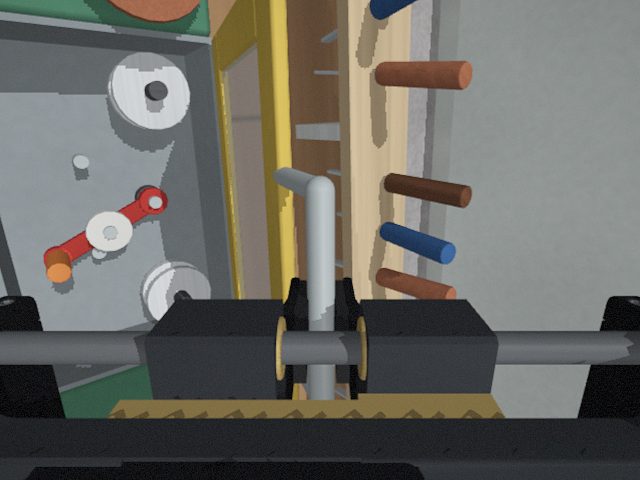

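The guard stands at about 76° by finger kinematics and the knob is visible at (58,270). I'm releasing and backing out along the finger axis.

Emit:
jog_arm --increments '[[[0, 0, 0, 0, 0, 0, 0.1], [0, 0, 0, 0, 0, 0, 0.1], [0, 0, 0, 0, 0, 0, 0.1], [0, 0, 0, -0.011, 0, 0.016, 0.1], [0, 0, 0, -0.023, 0, 0.033, 0.1], [0, 0, 0, -0.034, 0, 0.049, 0.1], [0, 0, 0, -0.046, 0, 0.066, 0.1], [0, 0, 0, -0.06, 0, 0.08, 0.1]]]'

```text
time: 5.7
position: [0.6061, -0.0644, 0.3863]
tool_rot: [0.312, -0.331, 0.643, -0.617]
ft_force: [-0.1, -0.5, -0.2]
grip_width: 0.0389
```

```bash
python3 - <<'E'
from h import *
for n in("scene","wrist"): cv2.imwrite(f"pics/{n}5.png",camera(n)[:,:,::-1])
o=get_obs();print(o["position"],o["tool_rot"],o["ft_force"],o["grip_width"],o["q"])
im=cv2.imread("pics/scene5.png")[120:380,150:430];cv2.imwrite("pics/scene5z.png",cv2.resize(im,None,fx=2.2,fy=2.2,interpolation=2))
E
```

```text
[ 0.60601063 -0.06444941  0.38753993] [ 0.31154578 -0.32995329  0.64322139 -0.61671411] [-0.35317258 -1.25902991  0.10747106] 0.038712615472529126 [-0.39570132  0.12640244  1.73903403  0.32465626  0.70470767 -0.53511096]
```

View pics/scene5z.png

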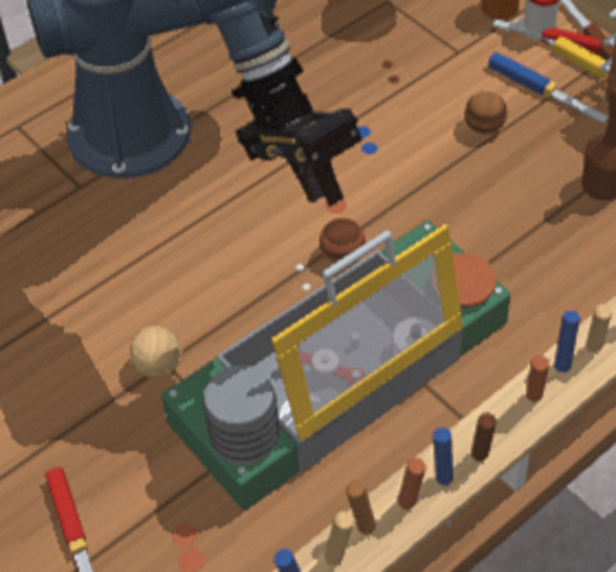

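View pics/wrist5.png

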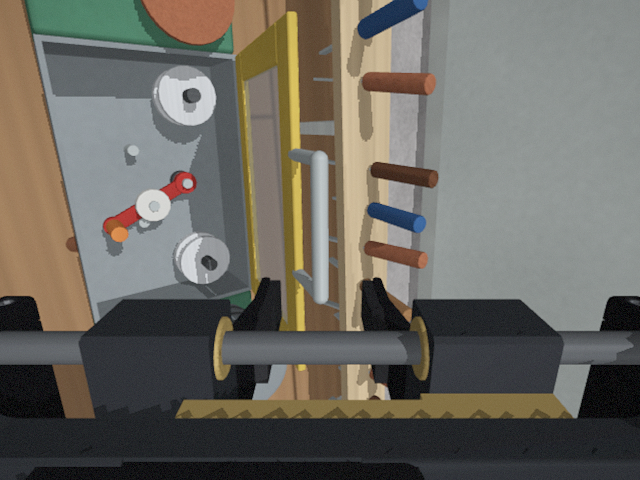

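```bash
python3 - <<'E'
from h import *
from scipy.spatial.transform import Rotation as Ro
k=onz("wrist",(119,235),.072);print("knob wrist",k, "proj est",proj("wrist",(.561,-.101,.072)))
print("scene?",proj("scene",(.561,-.101,.072)), proj("top",(.561,-.101,.072)))
c=np.array([.618,-.060]);a=np.radians(-2.1);ex=np.array([np.cos(a),np.sin(a)]);ey=np.array([-ex[1],ex[0]])
for x,y in((-55,-43),(-55,43),(35,0)): print(c+x/1e3*ex+y/1e3*ey)
print("pivot wrist top z~.03?",onz("wrist",(187,183),.035), "roller", onz("wrist",(154,206),.047))
o=get_obs();R0=Ro.from_quat(o["tool_rot"])
z=np.array([*ey,0]);y=np.array([0,0,-1.]);x=np.cross(y,z);G=Ro.from_matrix(np.c_[x,y,z])
for s in(1,):
    print("turn",np.degrees((G*R0.inv()).as_rotvec()))
x,z=-x,-z;G=Ro.from_matrix(np.c_[x,y,z]);print("alt",np.degrees((G*R0.inv()).as_rotvec()))
print(R0.as_matrix().round(3))
E
```

```text
knob wrist [ 0.55709002 -0.09756818  0.072     ] proj est [123.54286767 237.16780615]
scene? [283.209376   273.44263576] [366.77890466 223.72361227]
[ 0.56146126 -0.10095572]
[ 0.56461262 -0.01501348]
[ 0.65297649 -0.06128253]
pivot wrist top z~.03? [ 0.64913346 -0.05694146  0.035     ] roller [ 0.60283149 -0.07707125  0.047     ]
turn [-27.34913616  29.1242481   87.33418611]
alt [ 29.04272909  27.2725857  -86.17296514]
[[-0.045  0.588  0.808]
 [-0.999 -0.022 -0.04 ]
 [-0.006 -0.809  0.588]]
```

Emit:
jog_arm --increments '[[[-2.3, 2.4, 7.3, -0.01, -0.004, 0, 0], [-4.6, 4.8, 14.6, -0.02, -0.008, 0, 0], [-6.8, 7.3, 21.8, -0.03, -0.012, 0, 0], [-9.1, 9.7, 29.1, -0.04, -0.016, 0, 0], [-11.4, 12.1, 36.4, -0.05, -0.02, 0, 0], [-13.7, 14.6, 43.7, -0.06, -0.025, 0, 0], [-16, 17, 51, -0.06, -0.025, 0, 0], [-18.2, 19.4, 58.2, -0.06, -0.025, 0, 0]]]'

```text
time: 6.6
position: [0.5465, -0.0901, 0.3874]
tool_rot: [-0.62, 0.131, -0.246, 0.733]
ft_force: [0.1, -0.1, 0.2]
grip_width: 0.0438
```

```bash
cat > turn.py <<'E'
from h import *
from scipy.spatial.transform import Rotation as Ro
a=np.radians(-2.1);ey=np.array([-np.sin(a),np.cos(a)])
o=get_obs();R0=Ro.from_quat(o["tool_rot"])
z=np.array([*ey,0]);y=np.array([0,0,-1.]);x=np.cross(y,z);G=Ro.from_matrix(np.c_[x,y,z])
print(o["position"].round(4),"turn",np.degrees((G*R0.inv()).as_rotvec()).round(2),o["q"].round(3),o["ft_force"].round(1))
E
python3 turn.py
```

```text
[ 0.5465 -0.0901  0.3874] turn [-9.07  9.67 28.91] [-0.472  0.198  1.508  0.195  1.31  -1.538] [ 0.1 -0.1  0.2]
```

Emit:
jog_arm --increments '[[[-2.3, 2.4, 7.2, 0.002, -0.002, -0.01, 0], [-4.6, 4.8, 14.5, 0.005, -0.004, -0.02, 0], [-6.8, 7.3, 21.7, 0.008, -0.006, -0.03, 0], [-9.1, 9.7, 28.9, 0.01, -0.008, -0.06, 0], [-9.1, 9.7, 28.9, 0.012, -0.01, -0.1, 0], [-9.1, 9.7, 28.9, 0.012, -0.01, -0.14, 0], [-9.1, 9.7, 28.9, 0.012, -0.01, -0.17, 0], [-9.1, 9.7, 28.9, 0.012, -0.01, -0.17, 0]]]'

```text
time: 7.4
position: [0.5559, -0.0987, 0.2125]
tool_rot: [-0.706, 0.016, -0.01, 0.708]
ft_force: [0.0, 0.4, -1.1]
grip_width: 0.0432
```

```bash
python3 turn.py;  python3 - <<'E'
from h import *
i=camera_info("wrist");cv2.imwrite("pics/wrist6.png",camera("wrist")[:,:,::-1]);cv2.imwrite("pics/top6.png",camera("top")[:,:,::-1])
im=cv2.imread("pics/wrist6.png");m=cv2.inRange(cv2.cvtColor(im,cv2.COLOR_BGR2HSV),(8,170,150),(16,255,255))
n,l,s,c=cv2.connectedComponentsWithStats(m)
for j in range(1,n):
    if s[j,4]>60: print(s[j],c[j],onz("wrist",c[j],.072,i))
for z in (.03,.055,.072):print(proj("wrist",(.559,-.099,z),i))
print(get_obs()["position"])
E
```

```text
[ 0.5559 -0.0987  0.2125] turn [-0.19 -0.55  0.01] [-0.373  0.462  1.59  -0.     1.099 -1.907] [ 0.   0.4 -1.1]
[319.53897356 216.19060218]
[319.50035209 222.74515789]
[319.4707245 227.773338 ]
[ 0.55920893 -0.10010247  0.21728563]
```

View pics/wrist6.png

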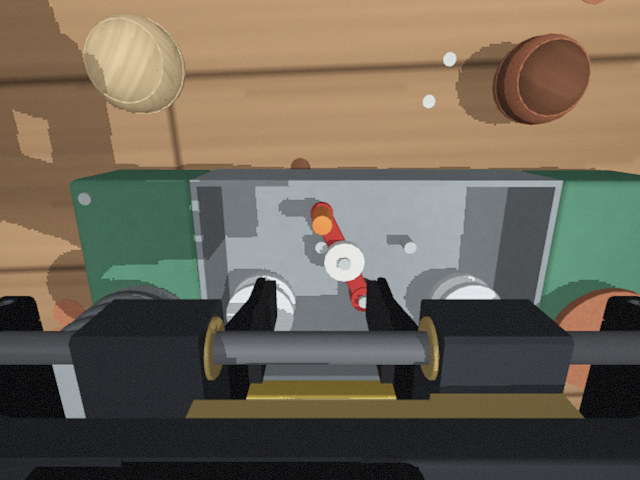

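View pics/top6.png

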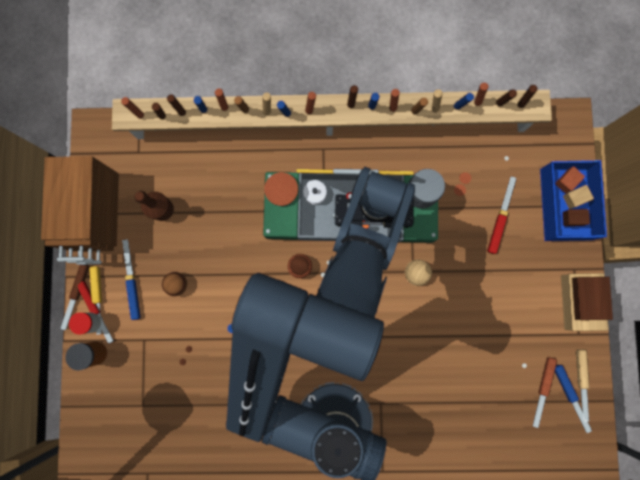

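The wrist view has the knob top at (322,226). That is within 2 mm of the estimate and gives the knob at (0.558, -0.0975). I'm descending over it and gripping.

Emit:
jog_arm --increments '[[[0, 0, 0, -0.001, 0.0025, -0.03, 0], [0, 0, 0, -0.001, 0.0025, -0.06, 0], [0, 0, 0, -0.001, 0.0025, -0.09, 0], [0, 0, 0, -0.001, 0.0025, -0.12, 0], [0, 0, 0, -0.001, 0.0025, -0.15, 0], [0, 0, 0, -0.001, 0.0025, -0.167, 0], [0, 0, 0, -0.001, 0.0025, -0.177, 0], [0, 0, 0, -0.001, 0.0025, -0.177, 0]]]'

```text
time: 8.3
position: [0.5593, -0.098, 0.0407]
tool_rot: [0.707, -0.013, 0.013, -0.707]
ft_force: [0.3, 0.3, 0.4]
grip_width: 0.0435
```

```bash
python3 turn.py;  python3 - <<'E'
from h import *
cv2.imwrite("pics/wrist7.png",camera("wrist")[:,:,::-1])
E
```

```text
[ 0.5593 -0.098   0.0407] turn [0.06 0.07 0.01] [-3.700e-01  7.180e-01  1.711e+00 -1.000e-03  7.110e-01 -1.903e+00] [0.3 0.3 0.4]
```

View pics/wrist7.png

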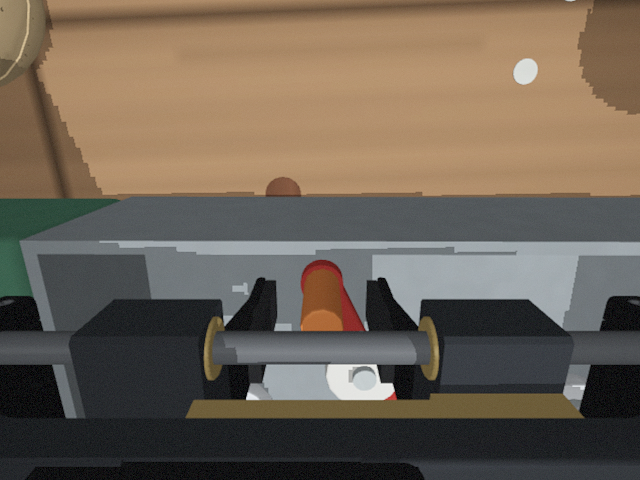

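```bash
python3 - <<'E'
from h import *
for X in((.558,-.0975,.072),(.558,-.0975,.03),(.5593,-.098,.0407)):print(proj("wrist",X))
E
```

```text
[320.3004904 329.6633579]
[320.60558496 285.36276788]
[319.60795734 297.21241108]
```

Emit:
jog_arm --increments '[[[0, 0, 0, 0, 0, 0, 1], [0, 0, 0, 0, 0, 0, 1], [0, 0, 0, 0, 0, 0, 1], [0, 0, 0, 0, 0, 0, 1], [0, 0, 0, 0, 0, 0, 1]]]' --squeeze 25

```text
time: 8.85
position: [0.5599, -0.0978, 0.0419]
tool_rot: [0.707, -0.012, 0.014, -0.707]
ft_force: [0.7, 1.6, 3.3]
grip_width: 0.0172
```

```bash
python3 - <<'E'
import numpy as np
a=np.radians(-2.1);R=np.array([[np.cos(a),-np.sin(a)],[np.sin(a),np.cos(a)]])
f=lambda p:R@np.array([-.1*np.cos(p),.1*np.sin(p)])
for k in range(1,17):
    p=np.radians(-25.8+51.6*k/15); print(k,(f(p)-f(np.radians(-25.8))).round(4))
E
```

```text
1 [-0.0022  0.0056]
2 [-0.0042  0.0113]
3 [-0.0057  0.0171]
4 [-0.0069  0.0229]
5 [-0.0078  0.0289]
6 [-0.0083  0.0349]
7 [-0.0084  0.0409]
8 [-0.0082  0.0469]
9 [-0.0076  0.0528]
10 [-0.0067  0.0588]
11 [-0.0054  0.0646]
12 [-0.0038  0.0704]
13 [-0.0018  0.0761]
14 [0.0005 0.0816]
15 [0.0032 0.087 ]
16 [0.0062 0.0922]
```

Emit:
jog_arm --increments '[[[0, 0, 0, -0.002, 0.0055, 0, 1], [0, 0, 0, -0.004, 0.0115, 0, 1], [0, 0, 0, -0.0055, 0.017, 0, 1], [0, 0, 0, -0.007, 0.023, 0, 1], [0, 0, 0, -0.008, 0.029, 0, 1], [0, 0, 0, -0.0085, 0.035, 0, 1], [0, 0, 0, -0.0085, 0.041, 0, 1], [0, 0, 0, -0.008, 0.047, 0, 1]]]'

```text
time: 9.65
position: [0.5483, -0.0522, 0.0417]
tool_rot: [0.708, -0.014, 0.011, -0.706]
ft_force: [-7.8, -9.2, 5.4]
grip_width: 0.0174
```

Emit:
jog_arm --increments '[[[0, 0, 0, 0.0005, 0.0065, 0, 1], [0, 0, 0, 0.0015, 0.013, 0, 1], [0, 0, 0, 0.0025, 0.0185, 0, 1], [0, 0, 0, 0.004, 0.0245, 0, 1], [0, 0, 0, 0.006, 0.03, 0, 1], [0, 0, 0, 0.0085, 0.036, 0, 1], [0, 0, 0, 0.0115, 0.0415, 0, 1], [0, 0, 0, 0.0145, 0.046, 0, 1]]]'

```text
time: 10.45
position: [0.5578, -0.0096, 0.0415]
tool_rot: [0.71, -0.017, 0.006, -0.704]
ft_force: [-14.9, -27.6, 7.2]
grip_width: 0.0173
```

```bash
python3 turn.py;  python3 - <<'E'
from h import *
cv2.imwrite("pics/wrist8.png",camera("wrist")[:,:,::-1])
cv2.imwrite("pics/scene8.png",camera("scene")[:,:,::-1])
im=cv2.imread("pics/scene8.png")[120:380,150:430];cv2.imwrite("pics/scene8z.png",cv2.resize(im,None,fx=2.2,fy=2.2,interpolation=2))
E
```

```text
[ 0.5578 -0.0096  0.0415] turn [ 0.51 -0.9  -0.26] [-0.211  0.713  1.723 -0.018  0.719 -1.736] [-14.9 -27.6   7.2]
```

View pics/wrist8.png

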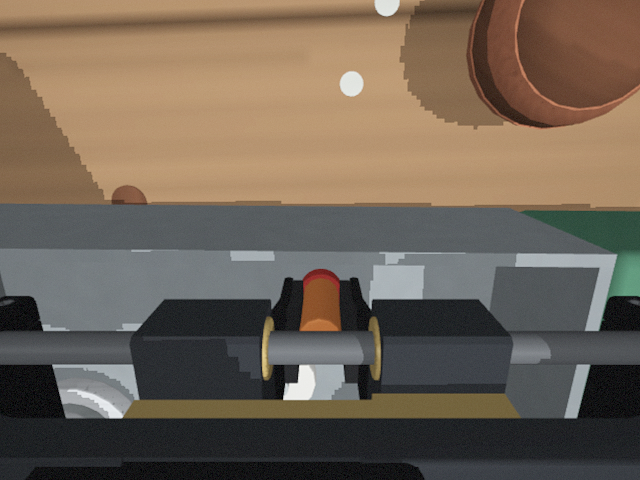

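View pics/scene8z.png

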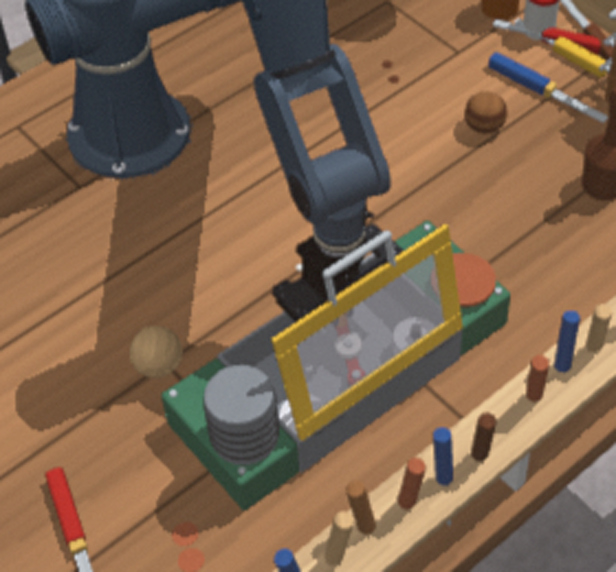

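```bash
python3 - <<'E'
from h import *
for k in range(6): camera("wrist")
o=get_obs();print(o["time"],o["position"],o["ft_force"],o["grip_width"],abs(o["joint_velocities"]).max())
a,b=[cv2.inRange(cv2.cvtColor(cv2.imread(f"pics/scene{k}.png"),cv2.COLOR_BGR2HSV),(20,150,100),(32,255,255))[200:330,240:370] for k in(5,8)]
print((a>0).sum(),(b>0).sum(),(a!=b).sum(),cv2.minAreaRect(cv2.findNonZero(a)),cv2.minAreaRect(cv2.findNonZero(b)))
cv2.imwrite("pics/wrist9.png",camera("wrist")[:,:,::-1]); cv2.imwrite("pics/top9.png",camera("top")[:,:,::-1])
E
```

```text
10.85 [ 0.55757076 -0.01004526  0.04147096] [ -9.74413095 -16.82198628   5.98528109] 0.0169076011039263 0.0009301936733905969
1781 1806 35 ((79.26922607421875, 70.1538314819336), (45.48541259765625, 108.44388580322266), 56.30992889404297) ((78.72599792480469, 69.38199615478516), (45.60003662109375, 109.16181182861328), 55.304847717285156)
```

View pics/top9.png

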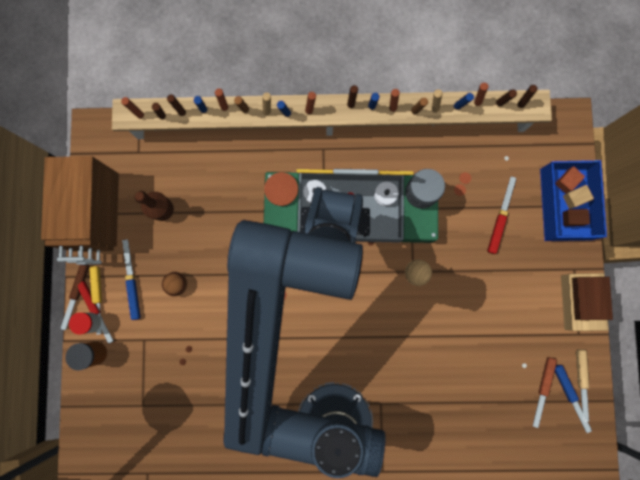

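```bash
python3 -c "
from rig import *
print(hand_in())
o=get_obs();print(o['time'],o['position'],o['ft_force'])"
```

```text
the job is handed in; nothing more can be done
None
the job is handed in; nothing more can be done
```

I raised the guard by its bar to about 76°, let go and backed off. Then I gripped the orange knob, swung the idler to its stop and handed in while still holding it there.

**Guard:** Finger positions gave about 76°. The scene picture taken just after release and the one taken with the idler at its stop show it in the same place, with only 35 guard pixels different.

**Idler:** The knob moved about 88 mm, against 87 mm expected for the full 0.9 rad swing. The steady push along the swing was about 19 N, well above the 8 N spring, so it was pressing on the stop. The fingers were still closed on the knob at about 17 mm.

**Loose objects:** In the last top view, the brown and pale balls, both chisels and the mallet look unmoved. The arm hides the striped ball there, but the pictures from the swing show it standing clear of the gripper.

**Disagreements:** My estimates of the knob and hinge positions differed by about 3–5 mm between views. I corrected for this along the way, and it caused up to about 36 N of side force during the two arcs, within the 120 N wrist limit. `hand_in()` gives no verdict, and I could not read the state afterwards.

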